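# Hang the sensor on the rail over the sample

## Task

Take the white sensor out of its grey holder by the yellow tab and hook it onto the rail at the green band. Then slide it along, keeping its hook on the rail all the way, until the hook sits wholly within the red band over the sample beaker. Leave it hanging still, let go, and do not disturb the other things on the bench or let the sensor touch the bench.

Things in the scene. Friction and masses are not known exactly. Their poses are not given: they have to be found in the camera images.
- sensor: Loose hanging sensor, about 0.16 kg, 192 mm tall, upright in the holder at the start. Origin: centre of its underside; z up, x towards the hook's open side, y along the rail when hung. Below: white box 42 (x) by 26 (y) by 80 (z) mm. A blue neck on its -x side (x -21 to -15, 24 wide in y) rises to a blue inverted-V hook roof (24 wide in y, top at z = 150 mm).
- hook_seat (a point): Inside the V of the hook, at the sensor's x = 0, y = 0, z = 134 mm: the rail's centre line passes here when the sensor hangs properly. Axes as the sensor's. The V's inner faces slope 40 degrees and centre the hook on the rail.
- hook_end (a point): Lower end of the hook's short back leg (6 thick, x 15 to 21), at the sensor's x = 18, z = 118 mm. Axes as the sensor's. The rail enters level from the +x side through the 38 mm gap between the box's top (z = 80) and this end (z = 118); then the sensor is lowered about 35 mm until the rail is in the V.
- tab (a point): Point in the yellow grip tab where to pinch it across its 12 mm (y), at the sensor's x = 0, y = 0, z = 176 mm, 42 mm above hook_seat. The tab stands on the roof: 28 (x) by 12 (y) mm, z 150 to 192 mm. Axes as the sensor's.
- holder: Fixed grey pocket 60 (x) by 44 (y) mm, rim 61 mm above the bench, on a steel foot 100 by 75 mm. The sensor's box stands in it with 3 mm play all round, its underside 12 mm above the bench: lift it straight up by over 50 mm. Origin: centre of the underside; axes as the sensor's at the start. Stands to the robot's left or right.
- rail_mid (a point): Middle of the fixed steel rail: round, 12 mm diameter, 450 mm long, centre line 260 mm above the bench. y along the rail, x across it away from the robot, z up. Posts at y = -230 and +230 mm, x = 15 mm; black brackets reach in to y = -220 and +220 mm.
- light_bar (a point): Middle of the underside of the fixed grey light bar, 178 mm above the rail and 15 mm beyond it (+x), parallel to it and as long: 30 mm wide (x), 27 mm high, so its near edge is right over the rail. Axes as the rail's. A gripper pointing straight down over the rail hits it: tilt the tool about 30 to 40 degrees, its back leaning towards the robot (-x).
- green_band_mid (a point): Middle of the green band painted on the rail (90 mm long along the rail, on its centre line), where the sensor must be hooked on. Axes as the rail's; may be towards either end.
- red_band_mid (a point): Middle of the red band painted on the rail (48 mm long along the rail, on its centre line), the mark to slide to; at the other end from the green one. Axes as the rail's.
- sample_beaker: Loose glass beaker, 72 mm diameter, 85 mm tall, standing under the red band; origin at the centre of its underside. A properly hung sensor passes 41 mm above it.
- empty_beaker: Loose clear plastic beaker, 60 mm diameter, 80 mm tall, beyond the rail; origin at the centre of its underside. Leave it.
- jar: Loose brown glass jar with a black cap, 48 mm diameter, 70 mm tall, between robot and rail; origin at the centre of its underside. Leave it.
- weights_box: Loose blue box, 90 by 70 by 45 mm, on the opposite side from the holder; origin at the centre of its underside. Leave it.
Things that resemble listed ones, but are neither listed nor needed, are in the scene too. Of the things that look like the sensor, the smallest one is meant.

How it is judged:
On the way:
1. the sensor's hook is on the rail within the green band (x of hook_seat in the frame of rail_mid between -0.008 and 0.008 m and z of hook_seat in the frame of rail_mid between -0.008 and 0.008 m and y of hook_seat in the frame of green_band_mid between -0.034 and 0.034 m), for 0.2 s.
At the end, for the whole second after the job is handed in: The sensor hangs at rest and released on the rail: hook_seat within 8 mm of the rail's centre line across and in height, within 12 mm of the red band's middle along the rail (hook wholly on the red), upright within 0.15 rad (x of hook_seat in the frame of rail_mid between -0.008 and 0.008 m and z of hook_seat in the frame of rail_mid between -0.008 and 0.008 m and y of hook_seat in the frame of red_band_mid between -0.012 and 0.012 m and angle between sensor's own z axis and vertical below 0.15 rad and linear speed of sensor below 0.03 m/s and contact force between the fingers and sensor below 0.1 N); the robot touches nothing.
It fails at once if the hook is lifted over or off the rail (more than 15 mm high) away from the green band (more than 65 mm from its middle along the rail) (x of hook_seat in the frame of rail_mid between -0.03 and 0.03 m and z of hook_seat in the frame of rail_mid between 0.015 and 0.12 m and (y of hook_seat in the frame of green_band_mid above 0.065 m or y of hook_seat in the frame of green_band_mid below -0.065 m)).
It fails at once if the sensor falls on the bench (height (world z) of hook_seat below 0.139 m).
It fails at once if a beaker, the jar or the weights box is moved more than 20 mm (distance of any of sample_beaker, empty_beaker, jar, weights_box from where it was at the start of the episode above 0.02 m).
It also fails if it takes over 67 s, if anything falls off the work surface, if the arm or the gripper's body presses on something with over 40 N, if the wrist force passes 120 N, or if a joint passes its speed limit or range.

## Robot

A 6-joint arm with a two-finger parallel gripper is mounted at the origin on the work surface. World frame = base frame: x ahead of the robot, y to its left, z up, the work surface at z = 0. Lengths are in m, angles in rad, forces in N, time in s.
With the tool pointing down it reaches from about 0.325 to 0.85 m from the base axis. Payload 15.5 kg.
Tool frame: the origin (TCP) lies midway between the tips of the shut fingers; the grasp point (between the pads) lies 19 mm behind it (manip.grip_depth is the distance from the TCP to the grasp point, in m); z points along the fingers, y is the line along which they close (so a half turn about z gives the same grasp; the last joint's range is limited). The gripper opens to 91 mm and grips with 3 to 60 N. Pads are 32 mm wide; open, the fingers measure 118 mm over their backs; the gripper's body (76 mm by 178 mm) begins 60 mm behind the grasp point.
Start: joints at [1.161, 0.494, 1.345, -0, 1.302, -0.096], TCP at [0.193, 0.594, 0.181] pointing down, gripper open.
Joint ranges: [-2.91, 2.91], [-0.82, 2.16], [0.22, 2.67], [-1.22, 4.37], [0.12, 2.79], [-3.08, 3.08]. Speed limits (rad/s): [1.89, 1.89, 2.57, 3.01, 3.01, 3.01].

## Interface

Orientations are given as a unit quaternion [w, x, y, z].
In Python, from station import observe, get_image, camera_model, finish_job, manip gives the robot as it stands.
- The arm moves only by the tool apply_moves, never from a script. Its argument "commands" is a list of rows, each a list of 3 entries, a list of its own where there are three numbers: the opening, from 0 (shut) to 1 (fully open), then the shift along the tool's x, y, z in m, then the turn, a rotation vector about the tool's x, y, z in degrees. A call has 1 to 20 rows; each row shifts and turns the commanded pose from where the row before left it, along the tool's axes as they then stand; what a row does not reach is not made up. A row lasts 1/10 s, in which the tool goes at most 50 mm and 8.59 degrees, less where a joint would pass 70% of its speed; a pose out of reach is approached as far as the arm can. A call with a gripper value outside its range is refused whole. The fingers move at their own pace and stop on an object; the grip force is fixed at half the most. Time passes only in rows, so rows that do not move let the fingers close. It gives the time, the measured TCP pose, the force, the opening and the grip force at its end, in the units of the state.
- observe(): the state, without advancing time (a new reading comes with each control period).
- get_image(name): name is "scene" or "top"; returns (picture, depth): 480x640x3 uint8, red, green, blue; 480x640 float32, m along the optical axis (not along the pixel's ray), 0 where there is no reading.
- camera_model(name): a dict with "camera_matrix" (3x3 intrinsics, pixels), "rvec" (rotation vector, rad) and "tvec" (3), from world to camera coordinates, as OpenCV has them. Camera axes: x right, y down, z forward; pixel columns grow to the right and rows downward; lengths in m; the calibration is good to about 2 mm. A picture is of the moment at which its call begins. camera_model takes no time and is no camera call.
- finish_job(): hands the job in; it is judged then, once.
The state is a dict: "t": time; "qpos": joint angles; "joint_velocities": joint speeds; "tau": joint torques, N m; "tcp_pos": TCP position; "tool_rot": TCP orientation; "contact_force": force on the tool from outside, world axes, zero at the start; "moment": the same for the moment, N m; "opening": finger opening in m; "grasp_force": force on a finger pad.
Only numpy, scipy, OpenCV 4.12 (cv2) and the standard library are available. Lean on these libraries where they do the work, as an engineer would, in place of code of your own. Each camera call takes 0.05 s, during which the arm holds its last target. There are 200 camera calls.

## Working session

There is one attempt and no reset: what is moved stays moved. The work goes in short steps, Python scripts to look and compute and a tool call to move; the robot and the scene stay as the last step left them, time stands still between calls to the robot, and variables do not carry over. Pictures are saved under pics/ and viewed, at most 10 in all, crops included, and the job is handed in when it is done.

Besides the shell and the picture viewer there is one more tool, called in YAML: its name, and indented under it one key for each argument. apply_moves: Moves the arm, as the interface text tells. Its arguments: {"type":"object","properties":{"commands":{"type":"array"}},"required":["commands"]}

```bash
mkdir -p pics
cat > h.py <<'E'
import numpy as np,cv2
from station import observe,get_image,camera_model,finish_job,manip
def snap(n):
    p,d=get_image(n); np.savez('/tmp/%s.npz'%n,p=p,d=d); return p,d
def load(n):
    z=np.load('/tmp/%s.npz'%n); return z['p'],z['d']
def world(n,d):
    c=camera_model(n);K=np.array(c['camera_matrix']);R=cv2.Rodrigues(np.array(c['rvec'],float))[0];t=np.array(c['tvec'],float).ravel()
    v,u=np.indices(d.shape); P=np.stack([(u-K[0,2])/K[0,0]*d,(v-K[1,2])/K[1,1]*d,d],-1)
    return (P-t)@R
E
python3 - <<'E'
from h import *
for n in('scene','top'):
    p,d=snap(n); cv2.imwrite('pics/%s0.png'%n,p[...,::-1])
print(observe())
E
```

```text
{'t': 0.1, 'qpos': array([ 1.16150607e+00,  4.94135153e-01,  1.34604969e+00, -8.81610966e-06,
        1.30247508e+00, -9.55133467e-02]), 'joint_velocities': array([-0.00132611, -0.00223376, -0.00235752,  0.00079377, -0.00026353,
        0.00012994]), 'tau': array([ 1.22069509e-03, -8.80248499e+01, -3.82537365e+01,  7.10724900e-02,
        4.81914659e-02, -5.33796776e-05]), 'tcp_pos': array([0.19277274, 0.59415045, 0.18059573]), 'tool_rot': array([-1.29149604e-04,  1.56244460e-01,  9.87718271e-01, -5.17787427e-04]), 'contact_force': array([-0.65737499, -0.92918038,  0.1263082 ]), 'moment': array([-0.00255635, -0.03655244, -0.01281007]), 'grasp_force': 0.0, 'opening': 0.09084954763539577}
```

View pics/scene0.png

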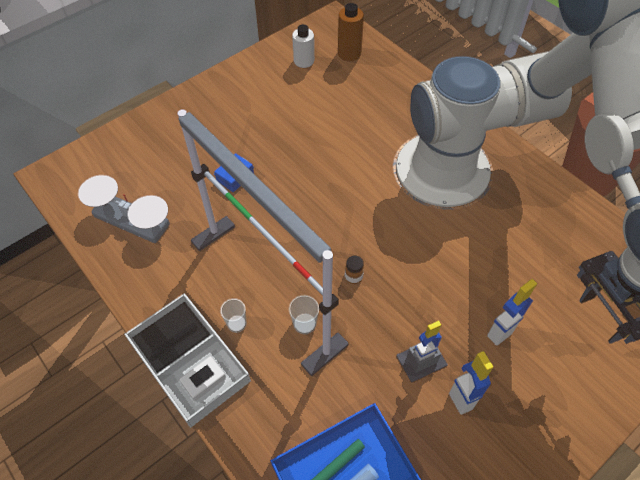

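View pics/top0.png

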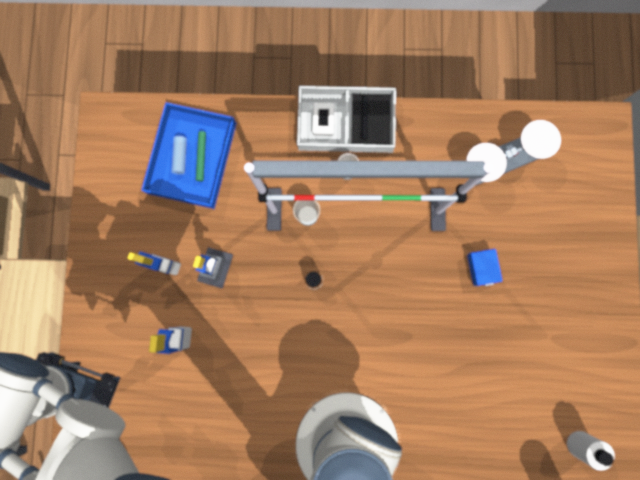

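The scene view shows three sensor-like things: A at (425,350), standing in the grey holder; B at (510,312); and C at (472,383). B and C are larger and stand free, so A is the sensor meant. The green band is at about (238,205) and the red band at (303,270). In the top view green is at (402,198), red at (304,198) and the sensor at (208,265). I'll confirm with an enlarged crop and measure.

Run:
```python
from h import *
p,d=load('scene');q,e=load('top')
a=cv2.resize(p[305:400,385:535],None,fx=5,fy=5,interpolation=cv2.INTER_CUBIC)[:,:,::-1]
b=cv2.resize(q[240:295,120:240],None,fx=5,fy=5,interpolation=cv2.INTER_CUBIC)[:,:,::-1]
o=np.zeros((590,800,3),np.uint8); o[:310,:]=cv2.resize(a,(800,507))[60:370]; o[310:585,:600]=b
cv2.imwrite('pics/crop1.png',o)
for n in('scene','top'):
    p,d=load(n);W=world(n,d);hsv=cv2.cvtColor(p,cv2.COLOR_RGB2HSV);h,s,v=[hsv[...,i].astype(int) for i in range(3)]
    ok=(d>0)
    def rep(name,m,f=None):
        m=m&ok; k,l,st,c=cv2.connectedComponentsWithStats(m.astype(np.uint8))
        for i in range(1,k):
            if st[i,4]>=12:
                X=W[l==i]; print(n,name,c[i].round(),st[i,4],'med',np.median(X,0).round(4),'lo',np.percentile(X,3,0).round(3),'hi',np.percentile(X,97,0).round(3))
    rep('yellow',(h>20)&(h<35)&(s>170)&(v>120))
    rail=(abs(W[...,2]-.263)<.02)
    rep('green',(h>45)&(h<85)&(s>90)&rail); rep('red',((h<8)|(h>172))&(s>140)&rail)
    rep('rail',(s<60)&(v>150)&rail)
    rep('blue',(h>100)&(h<125)&(s>120)&(W[...,2]>.1))
    rep('dark/grey bar',(abs(W[...,2]-.465)<.008)&(s<90))
```

```text
scene yellow [525. 291.] 247 med [0.2839 0.4546 0.2509] lo [0.257 0.446 0.201] hi [0.292 0.462 0.26 ]
scene yellow [433. 329.] 110 med [0.4686 0.3809 0.1976] lo [0.455 0.371 0.164] hi [0.479 0.386 0.206]
scene yellow [482. 365.] 341 med [0.4713 0.5066 0.2473] lo [0.459 0.488 0.203] hi [0.478 0.523 0.259]
scene green [238. 205.] 185 med [ 0.6212 -0.1011  0.2634] lo [ 0.614 -0.146  0.258] hi [ 0.627 -0.063  0.269]
scene red [301. 270.] 112 med [0.6173 0.1206 0.2639] lo [0.611 0.099 0.259] hi [0.621 0.142 0.269]
scene rail [216. 183.] 119 med [ 0.6219 -0.1884  0.2636] lo [ 0.616 -0.228  0.259] hi [ 0.626 -0.153  0.268]
scene rail [272. 240.] 258 med [0.6178 0.0222 0.2639] lo [ 0.612 -0.054  0.259] hi [0.622 0.091 0.268]
scene rail [316. 284.] 87 med [0.6149 0.167  0.2641] lo [0.609 0.144 0.26 ] hi [0.619 0.188 0.268]
scene blue [516. 307.] 288 med [0.2885 0.4611 0.1806] lo [0.25  0.438 0.119] hi [0.301 0.47  0.197]
scene blue [430. 339.] 137 med [0.4737 0.3841 0.1464] lo [0.449 0.365 0.106] hi [0.486 0.394 0.159]
scene blue [476. 382.] 368 med [0.4765 0.5241 0.1788] lo [0.46  0.478 0.11
[... 1295 characters left out ...]
262.] 129 med [0.461  0.4845 0.1835] lo [0.446 0.474 0.174] hi [0.482 0.515 0.198]
top blue [206. 257.] 16 med [0.4794 0.3664 0.1462] lo [0.473 0.362 0.142] hi [0.482 0.375 0.152]
top blue [203. 269.] 40 med [0.4486 0.3715 0.1483] lo [0.442 0.366 0.144] hi [0.463 0.386 0.159]
top blue [167. 340.] 135 med [0.2773 0.441  0.183 ] lo [0.246 0.435 0.138] hi [0.297 0.461 0.198]
top dark/grey bar [369. 168.] 3816 med [ 0.6308 -0.0165  0.4638] lo [ 0.615 -0.232  0.459] hi [0.647 0.203 0.467]
top dark/grey bar [ 57. 383.] 56 med [0.2128 0.5534 0.4633] lo [0.202 0.549 0.458] hi [0.223 0.562 0.472]
top dark/grey bar [ 52. 411.] 28 med [0.161  0.5575 0.4663] lo [0.154 0.552 0.458] hi [0.171 0.565 0.472]
```

View pics/crop1.png

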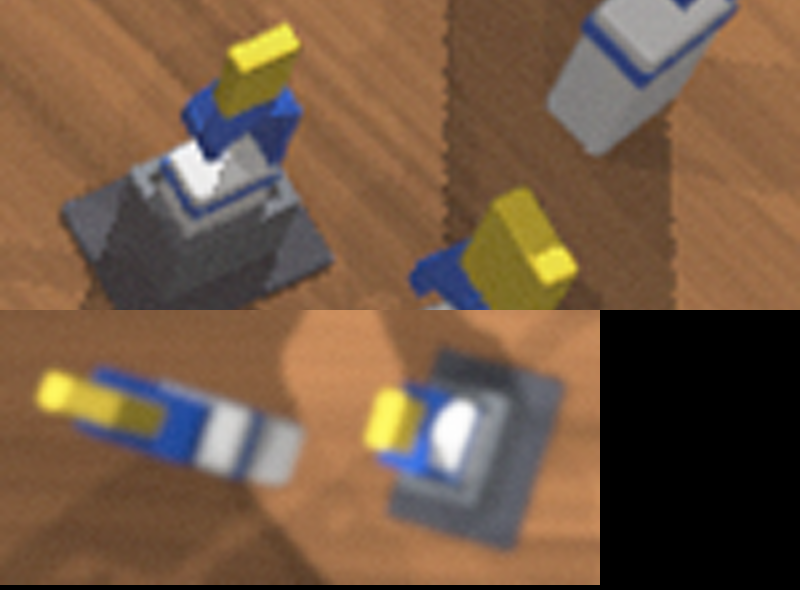

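The crop confirms A, the small one in the grey holder: yellow tab over a blue hook, open side facing away from the robot. Next I fit the yaw and check how much room the gripper body has next to B and C.

```bash
cat >> h.py <<'E'
from scipy.spatial.transform import Rotation as Ro
def Q(): q=observe()['tool_rot']; return Ro.from_quat(np.r_[q[1:],q[0]])
def goal(yaw,tilt):
    # tool z = forward/down, tool y = -+ sensor y
    xs=np.array([np.cos(yaw),np.sin(yaw),0]);ys=np.array([-np.sin(yaw),np.cos(yaw),0]);t=np.radians(tilt)
    z=np.sin(t)*xs-np.cos(t)*np.array([0,0,1.]); c=[]
    for s in(1,-1):
        y=s*ys; c.append(Ro.from_matrix(np.c_[np.cross(y,z),y,z]))
    return min(c,key=lambda r:(Q().inv()*r).magnitude())
def plan(yaw,tilt,grasp,depth=manip.grip_depth):
    R=goal(yaw,tilt);o=observe();tcp=np.array(grasp)+depth*R.as_matrix()[:,2]
    rel=Q().inv()*R
    print('tcp target',tcp.round(4),'shift in current tool',(Q().inv().apply(tcp-o['tcp_pos'])*1000).round(1),'rotvec deg',np.degrees(rel.as_rotvec()).round(2),'tcp now',o['tcp_pos'].round(4))
    return R,tcp
E
python3 - <<'E'
from h import *
print(vars(manip) if hasattr(manip,'__dict__') else manip)
Y=[];C=[];F=[]
for n in('scene','top'):
    p,d=load(n);W=world(n,d);hsv=cv2.cvtColor(p,cv2.COLOR_RGB2HSV);h,s,v=[hsv[...,i].astype(int) for i in range(3)]
    r=(abs(W[...,0]-.47)<.05)&(abs(W[...,1]-.38)<.05)&(d>0)
    Y.append(W[r&(h>18)&(h<36)&(s>150)&(W[...,2]>.165)]); 
    C.append(W[(d>0)&(W[...,2]>.19)&(abs(W[...,0]-.4)<.17)&(W[...,1]>.425)&(W[...,1]<.55)&(W[...,2]<.28)])
    f=W[(abs(W[...,0]-.47)<.08)&(abs(W[...,1]-.37)<.08)&(d>0)&(s<100)&(v<130)&(W[...,2]<.022)&(W[...,2]>.003)]
    for nm,P in(('tab',Y[-1]),('tabtop',Y[-1][Y[-1][:,2]>.199]),('foot',f)):
        if len(P)>4: print(n,nm,len(P),cv2.minAreaRect((P[:,:2]*1000).astype(np.float32)),np.median(P[:,2]))
    w=W[(abs(W[...,0]-.47)<.05)&(abs(W[...,1]-.38)<.05)&(d>0)&(s<80)&(v>150)&(abs(W[...,2]-.092)<.006)]
    if len(w)>4: print(n,'boxtop',len(w),cv2.minAreaRect((w[:,:2]*1000).astype(np.float32)))
C=np.vstack(C)
for yaw in(-.4,-.3,-.2,-.1):
  for tilt in(30,35,40):
    R=goal(yaw,tilt); g=np.array([.466,.376,.192]); L=R.inv().apply(C-g)
    # slack: distance of points outside body box (x+-38,y+-89,z<-60)
    m=np.maximum.reduce([abs(L[:,0])-.038,abs(L[:,1])-.089,L[:,2]+.06]); i=m.argmin(); print(yaw,tilt,m.min().round(4),C[i].round(3))
E
```

```text
{}
scene tab 148 ((466.2927551269531, 378.57086181640625), (13.652413368225098, 27.873825073242188), 78.18262481689453) 0.1972182107574617
scene tabtop 71 ((466.3334045410156, 377.9661560058594), (12.829543113708496, 27.12419891357422), 76.94683074951172) 0.20317922607289104
scene foot 455 ((465.1411437988281, 379.56475830078125), (74.45648193359375, 101.5050048828125), 74.25511169433594) 0.006342451001444471
scene boxtop 81 ((472.89483642578125, 376.9225158691406), (24.60869026184082, 24.28783416748047), 76.30941009521484)
top tab 72 ((463.6552429199219, 374.6536560058594), (12.823296546936035, 25.632080078125), 75.66976165771484) 0.20265337813224343
top tabtop 52 ((463.7960510253906, 374.9147033691406), (12.547881126403809, 25.559200286865234), 77.12427520751953) 0.20393255128681342
top foot 393 ((465.111572265625, 381.31060791015625), (87.09557342529297, 99.71891021728516), 74.60152435302734) 0.006196563194578463
top boxtop 79 ((463.8651428222656, 369.7853698730469), (16.47854995727539, 35.48341751098633), 75.5319595336914)
-0.4 30 0.0068 [0.453 0.485 0.244]
-0.4 35 0.0068 [0.453 0.485 0.244]
-0.4 40 0.0068 [0.453 0.485 0.244]
-0.3 30 0.0114 [0.457 0.484 0.235]
-0.3 35 0.0114 [0.457 0.484 0.235]
-0.3 40 0.0114 [0.457 0.484 0.235]
-0.2 30 0.0145 [0.463 0.482 0.242]
-0.2 35 0.0145 [0.463 0.482 0.242]
-0.2 40 0.0145 [0.463 0.482 0.242]
-0.1 30 0.0164 [0.463 0.482 0.242]
-0.1 35 0.0164 [0.463 0.482 0.242]
-0.1 40 0.0164 [0.463 0.482 0.242]
```

apply_moves:
  commands:
    - [0.5,[0,0,-0.03],[0,0,0]]
    - [0.5,[0,0,-0.04],[0,0,0]]
    - [0.5,[0,0,-0.04],[0,0,0]]
    - [0.5,[0,0,-0.04],[0,0,0]]
    - [0.5,[0,0,-0.04],[0,0,0]]
    - [0.5,[0,0,-0.03],[0,0,0]]
    - [0.5,[0,0,0],[0,0,0]]

```text
t: 0.8
tcp_pos: [0.1934, 0.5956, 0.4054]
tool_rot: [0.001, 0.156, 0.988, 0.003]
contact_force: [0.7, 0.4, 0.5]
opening: 0.0455
grasp_force: 0.0
```

Run:
```python
from h import *
plan(-.245,38,[.465,.377,.192+.15])
print(observe()['qpos'])
```

```text
tcp target [0.4762 0.3742 0.3272] shift in current tool [-337.3 -123.9   77.6] rotvec deg [ -0.95 -37.94  -3.91] tcp now [0.1934 0.5956 0.4054]
[ 1.16155369e+00  3.76396395e-01  9.48521528e-01  1.48713958e-05
  1.81017999e+00 -9.55044790e-02]
```

apply_moves:
  commands:
    - [0.5,[-0.028,-0.0103,0],[0,0,0]]
    - [0.5,[-0.028,-0.0103,0],[0,0,0]]
    - [0.5,[-0.028,-0.0103,0],[0,0,0]]
    - [0.5,[-0.028,-0.0103,0],[0,0,0]]
    - [0.5,[-0.028,-0.0103,0],[0,0,0]]
    - [0.5,[-0.028,-0.0103,0],[0,0,0]]
    - [0.5,[-0.028,-0.0103,0],[0,0,0]]
    - [0.5,[-0.028,-0.0103,0],[0,0,0]]
    - [0.5,[-0.028,-0.0103,0],[0,0,0]]
    - [0.5,[-0.028,-0.0103,0],[0,0,0]]
    - [0.5,[-0.028,-0.0103,0],[0,0,0]]
    - [0.5,[-0.028,-0.0103,0],[0,0,0]]
    - [0.5,[0,0,0],[-0.16,-6.32,-0.65]]
    - [0.5,[0,0,0],[-0.16,-6.32,-0.65]]
    - [0.5,[0,0,0],[-0.16,-6.32,-0.65]]
    - [0.5,[0,0,0],[-0.16,-6.32,-0.65]]
    - [0.5,[0,0,0],[-0.16,-6.32,-0.65]]
    - [0.5,[0,0,0],[-0.16,-6.32,-0.65]]
    - [0.5,[0,0,0],[0,0,0]]

```text
t: 2.7
tcp_pos: [0.4719, 0.3731, 0.3985]
tool_rot: [0.322, 0.112, 0.939, -0.044]
contact_force: [-0.1, -0.3, 0.2]
opening: 0.0456
grasp_force: 0.0
```

Run:
```python
from h import *
plan(-.245,38,[.465,.377,.192+.08])
print(observe()['qpos'])
p,d=snap('scene'); cv2.imwrite('pics/s2.png',cv2.resize(p[180:400,360:640],None,fx=2.7,fy=2.7)[...,::-1])
```

```text
tcp target [0.4762 0.3742 0.2572] shift in current tool [ 83.8   3.6 113.8] rotvec deg [-0.36 -0.05  0.54] tcp now [0.4719 0.3731 0.3985]
[ 0.93983979  0.19499251  1.43306131 -0.63637843  1.29691909 -0.28416288]
```

View pics/s2.png

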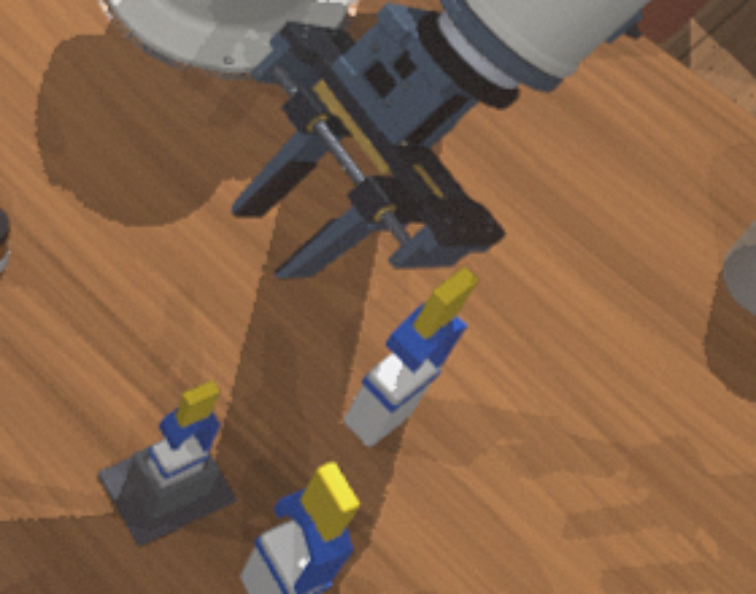

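The gripper is above the sensor, with its fingers spread across the tab and its body clear of B and C. I'll descend straight down in two stages.

apply_moves:
  commands:
    - [0.5,[0.014,0.0006,0.019],[-0.36,0,0.54]]
    - [0.5,[0.014,0.0006,0.019],[0,0,0]]
    - [0.5,[0.014,0.0006,0.019],[0,0,0]]
    - [0.5,[0.014,0.0006,0.019],[0,0,0]]
    - [0.5,[0.014,0.0006,0.019],[0,0,0]]
    - [0.5,[0.014,0.0006,0.019],[0,0,0]]
    - [0.5,[0.007,0,0.009],[0,0,0]]
    - [0.5,[0.007,0,0.009],[0,0,0]]
    - [0.5,[0.007,0,0.009],[0,0,0]]
    - [0.5,[0,0,0],[0,0,0]]

```text
t: 3.75
tcp_pos: [0.479, 0.3759, 0.2243]
tool_rot: [0.322, 0.118, 0.938, -0.039]
contact_force: [0.4, -0.5, 0.4]
opening: 0.0454
grasp_force: 0.0
```

Run:
```python
from h import *
plan(-.245,38,[.465,.377,.192])
p,d=snap('scene'); q,e=snap('top'); o=np.zeros((560,780,3),np.uint8)
o[:,:500]=cv2.resize(p[280:392,385:485],(500,560),interpolation=cv2.INTER_CUBIC); o[:350,500:]=cv2.resize(q[220:290,170:226],(280,350),interpolation=cv2.INTER_CUBIC)
cv2.imwrite('pics/s3.png',o[...,::-1])
```

```text
tcp target [0.4762 0.3742 0.1772] shift in current tool [30.7 -2.5 35.8] rotvec deg [-0.01 -0.13 -0.31] tcp now [0.479  0.3759 0.2243]
```

View pics/s3.png

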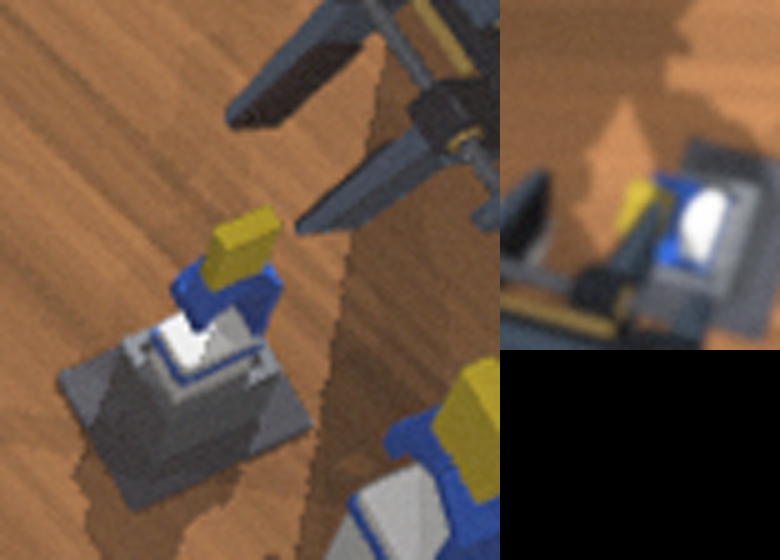

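The fingers are still about 20 mm above the tab and straddle it. I'll check the centring by projecting the fingertips into both images.

Run:
```python
from h import *
o=observe();R=Q().as_matrix();t=o['tcp_pos']
for n,(u0,v0,ox) in dict(scene=(385,280,0),top=(170,220,500)).items():
    c=camera_model(n)
    P=np.array([t,t+R[:,1]*.023,t-R[:,1]*.023,[.465,.377,.204]])
    uv=cv2.projectPoints(P,np.array(c['rvec'],float),np.array(c['tvec'],float),np.array(c['camera_matrix']),None)[0][:,0]
    print(n,((uv-[u0,v0])*5+[ox,0]).round(0).tolist())
    _,d=load(n);W=world(n,d)
    L=(W-t)@R; m=(d>0)&(abs(L[...,2]+.015)<.015)&(abs(L[...,0])<.03)&(abs(L[...,1])<.06)
    if m.sum(): 
        for s in(1,-1):
            k=m&(s*L[...,1]>0); print(' finger side',s,k.sum(),(L[k].min(0)*1000).round(1) if k.any() else '',(L[k].max(0)*1000).round(1) if k.any() else '')
```

```text
scene [[228.0, 220.0], [257.0, 266.0], [199.0, 174.0], [245.0, 222.0]]
 finger side 1 1 [28.6  3.5 -2. ] [28.6  3.5 -2. ]
 finger side -1 0  
top [[622.0, 170.0], [575.0, 156.0], [668.0, 183.0], [631.0, 204.0]]
```

Run:
```python
from h import *
o=observe();R=Q().as_matrix();t=o['tcp_pos']
for n in('scene','top'):
    p,d=load(n);W=world(n,d);L=(W-t)@R
    m=(d>0)&(L[...,2]<.01)&(L[...,2]>-.08)&(abs(L[...,0])<.035)&(abs(L[...,1])<.07)
    for s in(1,-1):
        k=m&(s*L[...,1]>0)
        for a in np.arange(-.08,.011,.01):
            j=k&(L[...,2]>=a)&(L[...,2]<a+.01)
            if j.sum(): print(n,s,int(a*1000),j.sum(),(L[j].min(0)*1000).round(),(L[j].max(0)*1000).round())
```

```text
scene 1 -80 48 [-19.  23. -80.] [ 19.  36. -70.]
scene 1 -70 45 [-19.  23. -70.] [ 19.  36. -60.]
scene 1 -60 43 [-20.  23. -60.] [ 21.  34. -50.]
scene 1 -50 37 [-17.  23. -49.] [ 20.  34. -40.]
scene 1 -40 18 [-16.  22. -40.] [ 20.  33. -32.]
scene 1 -10 1 [29.  4. -2.] [29.  4. -2.]
scene 1 0 15 [23.  0.  0.] [34.  5. 10.]
scene -1 -80 53 [-17. -37. -80.] [ 17. -22. -70.]
scene -1 -70 48 [-20. -34. -70.] [ 17. -21. -60.]
scene -1 -60 47 [-18. -34. -59.] [ 16. -21. -50.]
scene -1 -50 43 [-16. -32. -50.] [ 23. -21. -40.]
scene -1 -40 30 [-15. -31. -39.] [ 18. -22. -32.]
scene -1 0 21 [20. -7.  1.] [34. -1. 10.]
top 1 -80 28 [-16.  19. -80.] [ 18.  31. -71.]
top 1 -70 31 [-16.  19. -70.] [ 18.  30. -60.]
top 1 -60 34 [-17.  19. -60.] [ 20.  28. -50.]
top 1 -50 27 [-17.  20. -50.] [ 19.  30. -40.]
top 1 -40 17 [-17.  20. -40.] [ 19.  28. -31.]
top 1 0 1 [30.  0.  4.] [30.  0.  4.]
top -1 -80 22 [-16. -38. -80.] [  4. -25. -70.]
top -1 -70 27 [-17. -37. -70.] [ 16. -27. -61.]
top -1 -60 23 [-15. -37. -60.] [ 15. -25. -51.]
top -1 -50 23 [-17. -36. -50.] [ 19. -26. -40.]
top -1 -40 7 [-17. -34. -39.] [  3. -25. -33.]
top -1 0 19 [19. -9.  1.] [35. -0. 10.]
```

Both cameras put the fingertips 32 mm short of the reported TCP at this opening. I'll test whether that depends on the opening before descending.

apply_moves:
  commands:
    - [0.22,[0,0,0],[0,0,0]]
    - [0.22,[0,0,0],[0,0,0]]
    - [0.22,[0,0,0],[0,0,0]]
    - [0.22,[0,0,0],[0,0,0]]
    - [0.22,[0,0,0],[0,0,0]]

```text
t: 4.35
tcp_pos: [0.4791, 0.3763, 0.2255]
tool_rot: [0.323, 0.118, 0.938, -0.038]
contact_force: [0.2, 0.0, 0.2]
opening: 0.0203
grasp_force: 0.0
```

```bash
cat >> h.py <<'E'
def tips():
    o=observe();R=Q().as_matrix();t=o['tcp_pos'];print('opening',o['opening'])
    for n in('scene','top'):
        p,d=snap(n);W=world(n,d);L=(W-t)@R
        m=(d>0)&(L[...,2]<.02)&(L[...,2]>-.08)&(abs(L[...,0])<.022)&(abs(L[...,1])<.07)
        for s in(1,-1):
            k=m&(s*L[...,1]>.004); print(n,s,k.sum(),'tip z',(L[k][:,2].max()*1000).round(1),'y',(np.percentile(L[k][:,1],[2,98])*1000).round(1))
E
python3 -c "
from h import *
tips()"
```

```text
opening 0.020335703660824007
scene 1 190 tip z 13.5 y [10.9 23.1]
scene -1 219 tip z 17.7 y [-20.2  -7. ]
top 1 128 tip z -33.7 y [ 6.8 16.9]
top -1 111 tip z 19.3 y [-24.2  -6.4]
```

Run:
```python
from h import *
print(manip.grip_depth,[a for a in dir(manip) if a[0]!='_'])
o=observe();R=Q().as_matrix();t=o['tcp_pos']
for n in('scene','top'):
    p,d=load(n);W=world(n,d);L=(W-t)@R
    # body: where does wide part begin
    for a in np.arange(-.2,.0,.01):
        j=(d>0)&(L[...,2]>=a)&(L[...,2]<a+.01)&(abs(L[...,0])<.06)&(abs(L[...,1])<.12)
        if j.sum(): print(n,int(a*1000),j.sum(),(L[j].min(0)*1000).round(),(L[j].max(0)*1000).round())
```

```text
0.0188 ['MotionError', 'grip_depth']
scene -200 113 [ -25.  -50. -200.] [  21.   19. -190.]
scene -190 210 [ -27.  -50. -190.] [  24.   19. -180.]
scene -180 191 [ -25.  -49. -180.] [  28.   19. -170.]
scene -169 237 [ -28.  -50. -170.] [  27.   19. -160.]
scene -159 945 [ -40.  -89. -160.] [  42.   91. -150.]
scene -149 438 [ -41.  -88. -150.] [  31.   91. -140.]
scene -139 351 [ -41.  -86. -140.] [  40.   89. -130.]
scene -129 453 [ -43.  -80. -130.] [  37.   84. -120.]
scene -119 194 [ -39.  -80. -120.] [  41.   83. -110.]
scene -109 53 [ -18.  -24. -109.] [  19.   36. -100.]
scene -99 96 [ -20.  -24. -100.] [ 21.  25. -90.]
scene -89 107 [-20. -22. -90.] [ 21.  25. -80.]
scene -79 97 [-20. -21. -80.] [ 21.  24. -70.]
scene -69 88 [-20. -22. -70.] [ 18.  23. -61.]
scene -59 132 [-18. -19. -60.] [ 26. 120. -50.]
scene -49 116 [-20. -20. -50.] [ 21. 120. -41.]
scene -39 61 [-18. -17. -40.] [ 25. 120. -30.]
scene -29 18 [ 22. 105. -29.] [ 32. 120. -20.]
scene -19 19 [ 31. 103. -20.] [ 40. 119. -10.]
scene -9 19 [ 39. 104.  -8.] [ 50. 120.  -0.]
top -200 42 [ -20.  -53. -200.] [  22. 
[... 236 characters left out ...]
2 [ -37.  -92. -150.] [  33.   85. -140.]
top -139 305 [ -39.  -90. -140.] [  38.   84. -130.]
top -129 268 [ -38.  -84. -130.] [  33.   78. -120.]
top -119 73 [ -37.  -84. -120.] [  38.   79. -110.]
top -109 14 [ -16.  -36. -110.] [   8.   16. -100.]
top -99 28 [ -17.  -26. -100.] [ 15.  20. -90.]
top -89 54 [-17. -25. -90.] [ 19.  18. -80.]
top -79 52 [-17. -25. -79.] [ 11.  18. -70.]
top -69 48 [-18. -24. -70.] [ 19. 112. -61.]
top -59 79 [-19. -24. -60.] [ 25. 120. -50.]
top -49 79 [-17. -23. -50.] [ 37. 120. -40.]
top -39 35 [-18. -19. -40.] [ 42. 114. -32.]
top -29 13 [ 29.  99. -30.] [ 49. 102. -21.]
top -19 15 [ 38.  98. -20.] [ 56. 102. -10.]
top -9 10 [40. 98. -9.] [ 59. 115.  -0.]
```

The whole gripper sits 33 mm behind the reported TCP along tool z (body front at −112, tips at −33), whatever the opening. So I'll use an effective depth of 52 mm to the grasp point.

Run:
```python
from h import *
plan(-.245,38,[.465,.3768,.192],.052)
```

```text
tcp target [0.4961 0.369  0.151 ] shift in current tool [31.3 -3.2 69.9] rotvec deg [ 0.07 -0.08 -0.33] tcp now [0.4791 0.3763 0.2254]
```

apply_moves:
  commands:
    - [0.5,[0,-0.003,0],[0,0,-0.3]]
    - [0.5,[0,0,0],[0,0,0]]
    - [0.5,[0,0,0.01],[0,0,0]]
    - [0.5,[0,0,0.01],[0,0,0]]
    - [0.5,[0.005,0,0.01],[0,0,0]]
    - [0.5,[0.005,0,0.01],[0,0,0]]
    - [0.5,[0.005,0,0.01],[0,0,0]]
    - [0.5,[0.005,0,0.007],[0,0,0]]
    - [0.5,[0.005,0,0.006],[0,0,0]]
    - [0.5,[0.005,0,0.005],[0,0,0]]
    - [0.5,[0.001,0,0.002],[0,0,0]]
    - [0.5,[0,0,0],[0,0,0]]
    - [0.5,[0,0,0],[0,0,0]]

```text
t: 5.75
tcp_pos: [0.4965, 0.3692, 0.1514]
tool_rot: [0.323, 0.116, 0.939, -0.039]
contact_force: [-0.3, -0.9, 0.3]
opening: 0.0456
grasp_force: 0.0
```

Run:
```python
from h import *
plan(-.245,38,[.465,.3768,.192],.052)
p,d=snap('scene'); q,e=snap('top'); o=np.zeros((560,780,3),np.uint8)
o[:,:500]=cv2.resize(p[280:392,385:485],(500,560),interpolation=cv2.INTER_CUBIC); o[:350,500:]=cv2.resize(q[220:290,170:226],(280,350),interpolation=cv2.INTER_CUBIC)
cv2.imwrite('pics/s4.png',o[...,::-1])
```

```text
tcp target [0.4961 0.369  0.151 ] shift in current tool [ 0.5 -0.2  0.1] rotvec deg [ 0.1  -0.06 -0.04] tcp now [0.4965 0.3692 0.1514]
```

View pics/s4.png

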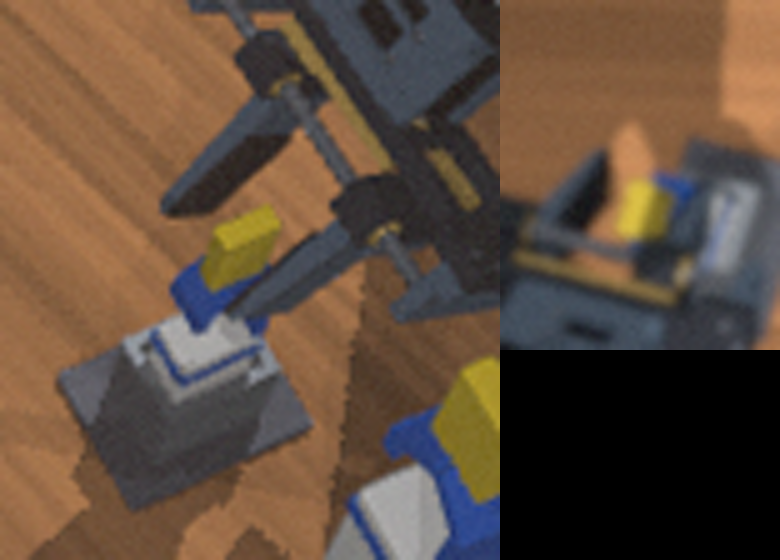

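The fingers straddle the tab at about (240,250) in the crop, at tab height, and the roof is clear. I'll close, then lift straight up.

apply_moves:
  commands:
    - [0,[0,0,0],[0,0,0]]
    - [0,[0,0,0],[0,0,0]]
    - [0,[0,0,0],[0,0,0]]
    - [0,[0,0,0],[0,0,0]]
    - [0,[0,0,0],[0,0,0]]
    - [0,[0,0,0],[0,0,0]]
    - [0,[0,0,0],[0,0,0]]
    - [0,[0,0,0],[0,0,0]]
    - [0,[-0.003,0,-0.004],[0,0,0]]
    - [0,[-0.003,0,-0.004],[0,0,0]]
    - [0,[0,0,0],[0,0,0]]

```text
t: 6.95
tcp_pos: [0.4964, 0.3693, 0.162]
tool_rot: [0.323, 0.116, 0.939, -0.039]
contact_force: [-0.8, -0.4, -1.9]
opening: 0.0122
grasp_force: 30.0
```

apply_moves:
  commands:
    - [0,[-0.0043,0,-0.0055],[0,0,0]]
    - [0,[-0.0043,0,-0.0055],[0,0,0]]
    - [0,[-0.0086,0,-0.011],[0,0,0]]
    - [0,[-0.0086,0,-0.011],[0,0,0]]
    - [0,[-0.0086,0,-0.011],[0,0,0]]
    - [0,[-0.0086,0,-0.011],[0,0,0]]
    - [0,[-0.0086,0,-0.011],[0,0,0]]
    - [0,[-0.0086,0,-0.011],[0,0,0]]
    - [0,[-0.0086,0,-0.011],[0,0,0]]
    - [0,[-0.0086,0,-0.011],[0,0,0]]
    - [0,[-0.0086,0,-0.011],[0,0,0]]
    - [0,[0,0,0],[0,0,0]]
    - [0,[0,0,0],[0,0,0]]

```text
t: 8.25
tcp_pos: [0.4964, 0.3687, 0.3007]
tool_rot: [0.323, 0.116, 0.939, -0.039]
contact_force: [0.5, 0.3, -3.0]
opening: 0.0119
grasp_force: 30.0
```

```bash
cat >> h.py <<'E'
def hs(p):
    h=cv2.cvtColor(p,cv2.COLOR_RGB2HSV).astype(int); return h[...,0],h[...,1],h[...,2]
def sensor(c,r=.07):
    # yellow/blue/white points near expected tab centre c (world), per camera
    for n in('scene','top'):
        p,d=snap(n);W=world(n,d);h,s,v=hs(p)
        m=(d>0)&(np.linalg.norm(W-c,axis=-1)<r)
        y=W[m&(h>18)&(h<36)&(s>130)]; b=W[m&(h>100)&(h<125)&(s>120)]
        for nm,P in(('yel',y),('blu',b)):
            if len(P)>5: print(n,nm,len(P),'lo',np.percentile(P,2,0).round(4),'hi',np.percentile(P,98,0).round(4),'rect',np.round(np.r_[cv2.minAreaRect((P[:,:2]*1000).astype(np.float32))[0],cv2.minAreaRect((P[:,:2]*1000).astype(np.float32))[1],cv2.minAreaRect((P[:,:2]*1000).astype(np.float32))[2]],1))
E
python3 - <<'E'
from h import *
o=observe();R=Q().as_matrix();g=o['tcp_pos']-.052*R[:,2];print('grasp',g,o['opening'],o['grasp_force'])
sensor(g)
p,_=load('scene');cv2.imwrite('pics/s5.png',cv2.resize(p[190:390,300:560],None,fx=3,fy=3,interpolation=cv2.INTER_CUBIC)[...,::-1])
E
```

```text
grasp [0.46533005 0.37642533 0.34172897] 0.011875581551916642 29.998928010463715
scene yel 97 lo [0.451  0.3683 0.3131] hi [0.4797 0.3798 0.3567] rect [464.1 376.2  12.7  31.2  80.1]
scene blu 152 lo [0.4513 0.362  0.278 ] hi [0.4873 0.393  0.3088] rect [466.7 377.4  25.3  41.9  72.7]
top yel 60 lo [0.4559 0.3687 0.3386] hi [0.4803 0.3817 0.362 ] rect [467.5 374.9  12.3  25.8  79.6]
top blu 34 lo [0.4449 0.3552 0.2944] hi [0.4793 0.3708 0.346 ] rect [461.7 363.3  12.4  35.3  79.7]
```

View pics/s5.png

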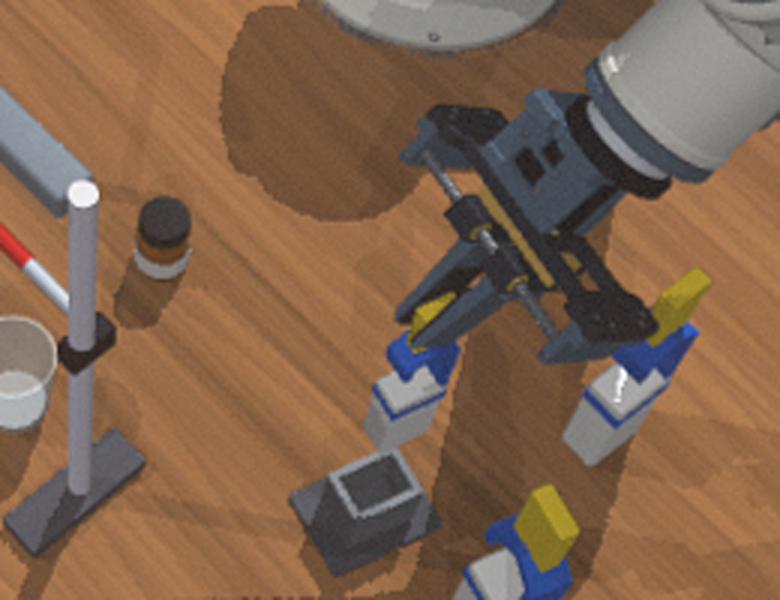

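The sensor is gripped, hanging upright, and clear of the holder. Next I turn to the rail's yaw and traverse to just in front of the green band.

Run:
```python
from h import *
R,t=plan(.0205,38,[.535,-.104,.342],.052)
print('after rotation shift',(R.inv().apply(t-observe()['tcp_pos'])*1000).round(1), 'rows /24',(R.inv().apply(t-observe()['tcp_pos'])*1000/24).round(2))
```

```text
tcp target [ 0.567  -0.1033  0.301 ] shift in current tool [-145.3 -440.6  111.5] rotvec deg [ -9.33  -0.11 -12.  ] tcp now [0.4961 0.3685 0.2999]
after rotation shift [ -48.9 -473.2   36.8] rows /24 [ -2.04 -19.72   1.53]
```

apply_moves:
  commands:
    - [0,[0,0,0],[-2.33,0,-3]]
    - [0,[0,0,0],[-2.33,0,-3]]
    - [0,[0,0,0],[-2.33,0,-3]]
    - [0,[0,0,0],[-2.33,0,-3]]
    - [0,[-0.001,-0.01,0.0008],[0,0,0]]
    - [0,[-0.002,-0.02,0.0015],[0,0,0]]
    - [0,[-0.002,-0.02,0.0015],[0,0,0]]
    - [0,[-0.002,-0.02,0.0015],[0,0,0]]
    - [0,[-0.002,-0.02,0.0015],[0,0,0]]
    - [0,[-0.002,-0.02,0.0015],[0,0,0]]
    - [0,[-0.002,-0.02,0.0015],[0,0,0]]
    - [0,[-0.002,-0.02,0.0015],[0,0,0]]
    - [0,[-0.002,-0.02,0.0015],[0,0,0]]
    - [0,[-0.002,-0.02,0.0015],[0,0,0]]
    - [0,[-0.002,-0.02,0.0015],[0,0,0]]
    - [0,[-0.002,-0.02,0.0015],[0,0,0]]
    - [0,[-0.001,-0.01,0.0008],[0,0,0]]
    - [0,[0,0,0],[0,0,0]]

```text
t: 10.15
tcp_pos: [0.5311, 0.1277, 0.3003]
tool_rot: [0.324, -0.008, 0.946, 0.003]
contact_force: [-0.0, -0.2, -2.6]
opening: 0.0118
grasp_force: 30.0
```

Run:
```python
from h import *
plan(.0205,38,[.535,-.104,.342],.052); print(observe()['qpos'])
```

```text
tcp target [ 0.567  -0.1033  0.301 ] shift in current tool [ -25.9 -231.7   18.9] rotvec deg [-0.08 -0.16 -0.19] tcp now [0.5311 0.1277 0.3003]
[ 0.20910078 -0.00344596  1.9434883  -0.22066184  0.56101737 -1.23006595]
```

apply_moves:
  commands:
    - [0,[-0.001,-0.01,0.0008],[0,0,-0.1]]
    - [0,[-0.002,-0.02,0.0016],[0,0,0]]
    - [0,[-0.0022,-0.02,0.0016],[0,0,0]]
    - [0,[-0.0022,-0.02,0.0016],[0,0,0]]
    - [0,[-0.0022,-0.02,0.0016],[0,0,0]]
    - [0,[-0.0022,-0.02,0.0016],[0,0,0]]
    - [0,[-0.0022,-0.02,0.0016],[0,0,0]]
    - [0,[-0.0022,-0.02,0.0016],[0,0,0]]
    - [0,[-0.0022,-0.02,0.0016],[0,0,0]]
    - [0,[-0.0022,-0.02,0.0016],[0,0,0]]
    - [0,[-0.0022,-0.02,0.0016],[0,0,0]]
    - [0,[-0.0022,-0.02,0.0016],[0,0,0]]
    - [0,[-0.001,-0.0017,0.0008],[0,0,0]]
    - [0,[0,0,0],[0,0,0]]
    - [0,[0,0,0],[0,0,0]]

```text
t: 11.65
tcp_pos: [0.5684, -0.1005, 0.3014]
tool_rot: [0.325, -0.01, 0.946, 0.004]
contact_force: [-0.7, 0.0, -1.4]
opening: 0.0118
grasp_force: 30.0
```

Run:
```python
from h import *
plan(.0205,38,[.595,-.104,.342],.052); print(observe()['qpos'])
o=observe();R=Q().as_matrix();g=o['tcp_pos']-.052*R[:,2];print('grasp',g)
sensor(g)
p,_=load('scene');q,_=load('top');o=np.zeros((600,800,3),np.uint8)
o[:,:500]=cv2.resize(p[130:250,180:280],(500,600),interpolation=cv2.INTER_CUBIC);o[:350,500:]=cv2.resize(q[150:220,370:430],(300,350),interpolation=cv2.INTER_CUBIC)
cv2.imwrite('pics/s6.png',o[...,::-1])
for n in('scene','top'):
    p,d=load(n);W=world(n,d);h,s,v=hs(p)
    m=(d>0)&(abs(W[...,2]-.263)<.012)&(h>45)&(h<85)&(s>90)&(W[...,0]>.58); print(n,'green',np.median(W[m],0),np.percentile(W[m],[3,97],axis=0).round(3).tolist())
    w=(d>0)&(np.linalg.norm(W-(g-[0,0,.14]),axis=-1)<.06)&(s<70)&(v>120);P=W[w];print(n,'white',len(P),np.percentile(P,[2,98],axis=0).round(4).tolist() if len(P) else '')
```

```text
tcp target [ 0.627  -0.1033  0.301 ] shift in current tool [-46.   -4.2  36.2] rotvec deg [ 0.09 -0.12  0.06] tcp now [ 0.5684 -0.1005  0.3014]
[-0.48104722  0.04360925  1.89163334  0.49768079  0.67034903 -2.38299981]
grasp [ 0.53645612 -0.10120966  0.34244747]
scene yel 49 lo [ 0.5322 -0.1068  0.3087] hi [ 0.5505 -0.0921  0.357 ] rect [541.1 -99.6  22.2  13.5  10.7]
scene blu 81 lo [ 0.5167 -0.1091  0.2777] hi [ 0.5505 -0.0858  0.3098] rect [534.9 -95.7  24.8  37.8  69.6]
top yel 48 lo [ 0.5289 -0.1087  0.3479] hi [ 0.5477 -0.0948  0.3661] rect [ 539.3 -101.5   25.1   13.9    2.2]
scene green [ 0.62190842 -0.10286057  0.26353698] [[0.616, -0.147, 0.258], [0.626, -0.063, 0.269]]
scene white 85 [[0.5176, -0.1105, 0.1632], [0.5568, -0.085, 0.2437]]
top green [ 0.6189884  -0.1067019   0.26534278] [[0.615, -0.145, 0.261], [0.624, -0.065, 0.269]]
top white 21 [[0.5131, -0.0961, 0.1769], [0.5542, -0.0888, 0.2434]]
```

View pics/s6.png

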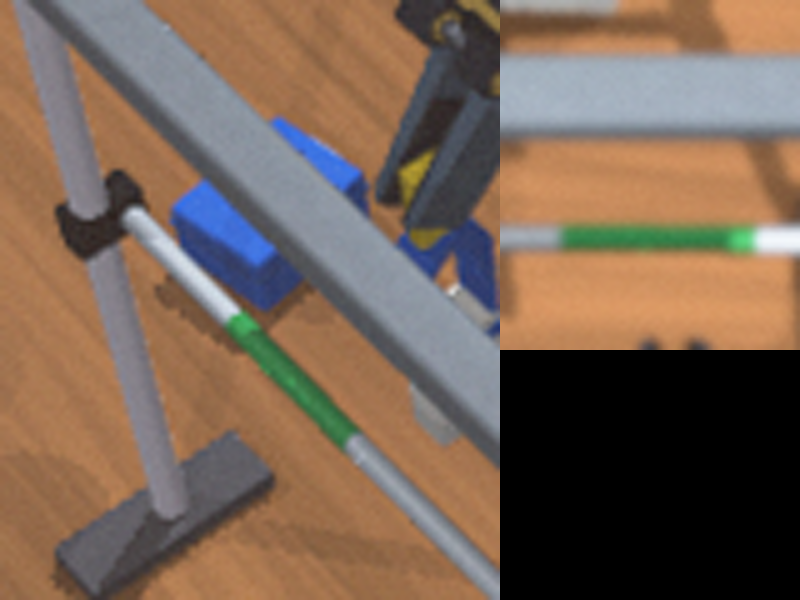

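The sensor hangs upright in front of the green band, which spans roughly (240,325) to (350,440) in the crop. Its box top is at z≈.243 and the hook end at ≈.281, so the rail is in the middle of the gap. I'll move in level.

apply_moves:
  commands:
    - [0,[-0.0033,-0.0005,0.0025],[0,0,0]]
    - [0,[-0.0063,-0.0005,0.005],[0,0,0]]
    - [0,[-0.0063,-0.0005,0.005],[0,0,0]]
    - [0,[-0.0063,-0.0005,0.005],[0,0,0]]
    - [0,[-0.0063,-0.0005,0.005],[0,0,0]]
    - [0,[-0.0063,-0.0005,0.005],[0,0,0]]
    - [0,[-0.0063,-0.0005,0.005],[0,0,0]]
    - [0,[-0.0063,-0.0005,0.005],[0,0,0]]
    - [0,[-0.0063,-0.0005,0.005],[0,0,0]]
    - [0,[-0.0063,0,0.005],[0,0,0]]
    - [0,[-0.0045,0,0.0035],[0,0,0]]
    - [0,[0,0,0],[0,0,0]]
    - [0,[0,0,0],[0,0,0]]

```text
t: 13.05
tcp_pos: [0.6509, -0.1041, 0.3011]
tool_rot: [0.325, -0.01, 0.946, 0.004]
contact_force: [-0.3, -0.4, -1.4]
opening: 0.0117
grasp_force: 30.0
```

Run:
```python
from h import *
plan(.0205,38,[.6186,-.104,.342-.035],.052); print(observe()['qpos'])
o=observe();R=Q().as_matrix();g=o['tcp_pos']-.052*R[:,2];print('grasp',g,o['contact_force'])
sensor(g)
p,_=load('scene');q,_=load('top');o=np.zeros((600,800,3),np.uint8)
o[:,:500]=cv2.resize(p[130:250,190:290],(500,600),interpolation=cv2.INTER_CUBIC);o[:350,500:]=cv2.resize(q[150:220,370:430],(300,350),interpolation=cv2.INTER_CUBIC)
cv2.imwrite('pics/s7.png',o[...,::-1])
for n in('scene','top'):
    p,d=load(n);W=world(n,d);h,s,v=hs(p)
    w=(d>0)&(np.linalg.norm(W-(g-[0,0,.14]),axis=-1)<.06)&(s<70)&(v>120)&(W[...,2]<.25);P=W[w];print(n,'white',len(P),np.percentile(P,[2,98],axis=0).round(4).tolist() if len(P) else '')
```

```text
tcp target [ 0.6506 -0.1033  0.266 ] shift in current tool [21.8  0.7 27.5] rotvec deg [ 0.05 -0.08  0.07] tcp now [ 0.6509 -0.1041  0.3011]
[-0.39770413  0.17034394  1.74118277  0.42331051  0.65572356 -2.25233938]
grasp [ 0.61895965 -0.10478153  0.34213992] [-0.34077237 -0.37512178 -1.35351261]
scene yel 46 lo [ 0.6168 -0.111   0.3094] hi [ 0.6334 -0.092   0.3548] rect [ 627.9 -102.2   25.9   13.2   54.3]
scene blu 125 lo [ 0.6    -0.1126  0.2779] hi [ 0.6387 -0.089   0.3083] rect [ 618.9 -100.9   25.9   40.3   87.3]
top yel 32 lo [ 0.616  -0.1119  0.3444] hi [ 0.632  -0.0991  0.362 ] rect [ 625.4 -105.3   19.8   13.2    2.4]
scene white 325 [[0.6019, -0.1146, 0.1651], [0.6393, -0.0874, 0.2433]]
top white 20 [[0.5953, -0.0991, 0.1641], [0.6167, -0.0931, 0.2113]]
```

View pics/s7.png

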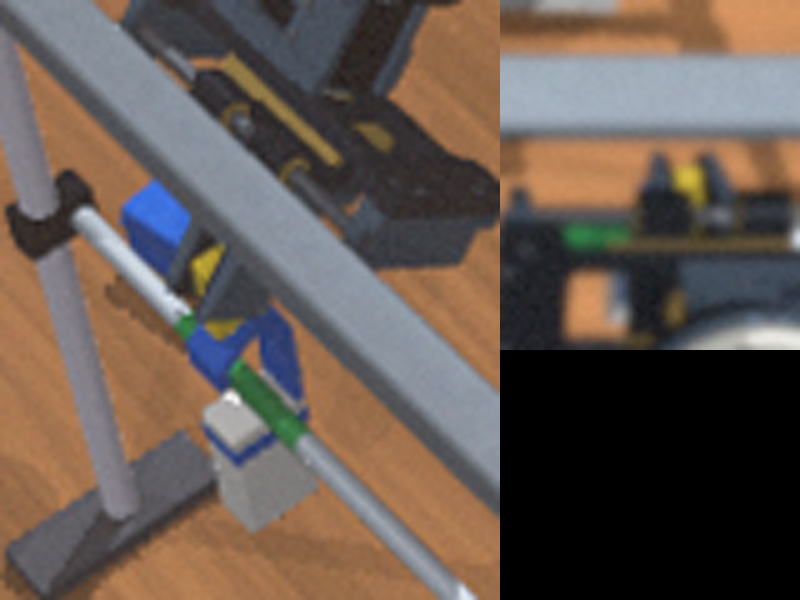

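The rail is inside the hook gap: the hook's back leg hangs in front of the green band at (225,355) in the crop. I'll lower it.

apply_moves:
  commands:
    - [0,[0.0031,0.0003,0.0039],[0,0,0]]
    - [0,[0.0031,0.0003,0.0039],[0,0,0]]
    - [0,[0.0031,0,0.0039],[0,0,0]]
    - [0,[0.0031,0,0.0039],[0,0,0]]
    - [0,[0.0031,0,0.0039],[0,0,0]]
    - [0,[0.0025,0,0.0032],[0,0,0]]
    - [0,[0.0019,0,0.0024],[0,0,0]]
    - [0,[0,0,0],[0,0,0]]
    - [0,[0,0,0],[0,0,0]]

```text
t: 14.05
tcp_pos: [0.6508, -0.1036, 0.2693]
tool_rot: [0.325, -0.01, 0.946, 0.003]
contact_force: [0.7, 0.9, -1.2]
opening: 0.0121
grasp_force: 30.0
```

apply_moves:
  commands:
    - [0,[0.0006,0,0.0008],[0,0,0]]
    - [0,[0.0006,0,0.0008],[0,0,0]]
    - [0,[0.0006,0,0.0008],[0,0,0]]
    - [0,[0,0,0],[0,0,0]]
    - [0,[0,0,0],[0,0,0]]

```text
t: 14.55
tcp_pos: [0.651, -0.1037, 0.2665]
tool_rot: [0.325, -0.01, 0.946, 0.003]
contact_force: [1.6, -0.0, -0.8]
opening: 0.012
grasp_force: 30.0
```

apply_moves:
  commands:
    - [0,[0.0006,0,0.0008],[0,0,0]]
    - [0,[0.0006,0,0.0008],[0,0,0]]
    - [0,[0,0,0],[0,0,0]]
    - [0,[0,0,0],[0,0,0]]

```text
t: 14.95
tcp_pos: [0.652, -0.104, 0.2656]
tool_rot: [0.326, -0.01, 0.945, 0.003]
contact_force: [3.2, 1.3, 6.2]
opening: 0.0118
grasp_force: 30.0
```

Run:
```python
from h import *
o=observe();R=Q().as_matrix();g=o['tcp_pos']-.052*R[:,2];print('grasp',g,o['contact_force'],o['moment'])
sensor(g)
for n in('scene','top'):
    p,d=load(n);W=world(n,d);h,s,v=hs(p)
    w=(d>0)&(np.linalg.norm(W-(g-[0,0,.14]),axis=-1)<.06)&(s<70)&(v>120)&(W[...,2]<.22);P=W[w];print(n,'white',len(P),np.percentile(P,[2,98],axis=0).round(4).tolist() if len(P) else '')
```

```text
grasp [ 0.61987772 -0.10464921  0.30655907] [3.20648392 1.27516341 6.22524854] [ 0.19120461 -0.80203322  0.12330532]
scene yel 48 lo [ 0.6162 -0.11    0.2714] hi [ 0.6332 -0.0959  0.32  ] rect [ 624.3 -102.8   18.7   15.     3.7]
scene blu 116 lo [ 0.6011 -0.1136  0.242 ] hi [ 0.6403 -0.0893  0.2738] rect [ 6.207e+02 -1.024e+02  4.030e+01  2.630e+01  3.000e-01]
top yel 37 lo [ 0.6171 -0.1121  0.3116] hi [ 0.6326 -0.0987  0.3246] rect [ 626.5 -105.    19.    13.9    1.1]
scene white 384 [[0.602, -0.1141, 0.1297], [0.6407, -0.0882, 0.2081]]
top white 14 [[0.5968, -0.099, 0.135], [0.6131, -0.093, 0.1619]]
```

Seated: the rail pushes back with about 7 N and the seat height computes to .260. I'll ease off slightly, then slide along the rail.

apply_moves:
  commands:
    - [0,[-0.0008,0,-0.0003],[0,0,0]]
    - [0,[0,0.003,0],[0,0,0]]
    - [0,[0,0.006,0],[0,0,0]]
    - [0,[0,0.01,0],[0,0,0]]
    - [0,[0,0.01,0],[0,0,0]]
    - [0,[0,0.01,0],[0,0,0]]
    - [0,[0,0.01,0],[0,0,0]]
    - [0,[0,0.01,0],[0,0,0]]
    - [0,[0,0.01,0],[0,0,0]]
    - [0,[0,0.01,0],[0,0,0]]
    - [0,[0,0.01,0],[0,0,0]]
    - [0,[0,0.006,0],[0,0,0]]
    - [0,[0,0.005,0],[0,0,0]]
    - [0,[0,0,0],[0,0,0]]
    - [0,[0,0,0],[0,0,0]]

```text
t: 16.55
tcp_pos: [0.6497, -0.0031, 0.2657]
tool_rot: [0.326, -0.01, 0.945, 0.004]
contact_force: [4.5, 5.8, 3.3]
opening: 0.0117
grasp_force: 30.0
```

Run:
```python
from h import *
o=observe();R=Q().as_matrix();g=o['tcp_pos']-.052*R[:,2];print('grasp',g,o['contact_force'],o['moment'])
plan(.0205,38,[.6186,-.004,.3066],.052)
sensor(g)
```

```text
grasp [ 0.61768926 -0.00379467  0.30661849] [4.4798997  5.80821516 3.32579175] [ 1.10825912 -0.98902548  0.65465051]
tcp target [ 0.6506 -0.0033  0.2656] shift in current tool [-0.7 -0.3  0.6] rotvec deg [0.07 0.03 0.07] tcp now [ 0.6497 -0.0031  0.2657]
scene yel 54 lo [ 0.6102 -0.0089  0.2757] hi [0.6318 0.0036 0.3207] rect [620.3  -6.7  30.   16.2  39.8]
scene blu 118 lo [ 0.5992 -0.0135  0.2404] hi [0.6381 0.0105 0.272 ] rect [618.6  -2.   39.8  25.6   0.8]
top yel 59 lo [ 0.6008 -0.011   0.2943] hi [0.6291 0.0024 0.3266] rect [ 6.118e+02 -4.200e+00  3.640e+01  1.380e+01  2.000e-01]
```

apply_moves:
  commands:
    - [0,[-0.0012,0,0.0004],[0,0,0]]
    - [0,[0,0.003,0],[0,0,0]]
    - [0,[0,0.006,0],[0,0,0]]
    - [0,[0,0.01,0],[0,0,0]]
    - [0,[0,0.01,0],[0,0,0]]
    - [0,[0,0.01,0],[0,0,0]]
    - [0,[0,0.01,0],[0,0,0]]
    - [0,[0,0.01,0],[0,0,0]]
    - [0,[0,0.01,0],[0,0,0]]
    - [0,[0,0.01,0],[0,0,0]]
    - [0,[0,0.01,0],[0,0,0]]
    - [0,[0,0.01,0],[0,0,0]]
    - [0,[0,0.01,0],[0,0,0]]
    - [0,[0,0.008,0],[0,0,0]]
    - [0,[0,0.004,0],[0,0,0]]
    - [0,[0,0.002,0],[0,0,0]]
    - [0,[0,0,0],[0,0,0]]
    - [0,[0,0,0],[0,0,0]]

```text
t: 18.45
tcp_pos: [0.6476, 0.1195, 0.2653]
tool_rot: [0.325, -0.01, 0.946, 0.004]
contact_force: [1.4, 2.6, 1.0]
opening: 0.012
grasp_force: 30.0
```

Run:
```python
from h import *
o=observe();R=Q().as_matrix();g=o['tcp_pos']-.052*R[:,2];print('grasp',g,o['contact_force'],o['moment'])
sensor(g)
for n in('scene','top'):
    p,d=load(n);W=world(n,d);h,s,v=hs(p)
    m=(d>0)&(abs(W[...,2]-.26)<.015)&((h<8)|(h>172))&(s>140)&(W[...,0]>.58)&(abs(W[...,1]-.12)<.05)
    if m.any(): print(n,'red',m.sum(),np.sort(W[m][:,1]).round(3)[::4])
    w=(d>0)&(np.linalg.norm(W-(g-[0,0,.14]),axis=-1)<.06)&(s<70)&(v>120)&(W[...,2]<.22);P=W[w];print(n,'white',len(P),np.percentile(P,[2,98],axis=0).round(4).tolist() if len(P) else '')
p,_=load('scene');q,_=load('top');o=np.zeros((600,800,3),np.uint8)
o[:,:500]=cv2.resize(p[210:330,250:350],(500,600),interpolation=cv2.INTER_CUBIC);o[:350,500:]=cv2.resize(q[160:230,275:335],(300,350),interpolation=cv2.INTER_CUBIC)
cv2.imwrite('pics/s8.png',o[...,::-1])
```

```text
grasp [0.61558972 0.1187903  0.30635525] [1.35475843 2.57420191 1.0072265 ] [ 0.45234777 -0.1274181   0.3320426 ]
scene yel 60 lo [0.6058 0.1125 0.2776] hi [0.6295 0.1261 0.3204] rect [621.1 117.8  33.3  14.9  31.9]
scene blu 114 lo [0.5979 0.1089 0.2488] hi [0.6359 0.1327 0.2751] rect [619.6 126.5  23.6  42.   60.3]
top yel 57 lo [0.5962 0.1113 0.2989] hi [0.6257 0.1243 0.3357] rect [610.9 118.1  38.2  13.2   4.7]
scene red 31 [0.099 0.133 0.134 0.135 0.138 0.139 0.14  0.142]
scene white 344 [[0.596, 0.1095, 0.1304], [0.6362, 0.1349, 0.208]]
top white 0
```

View pics/s8.png

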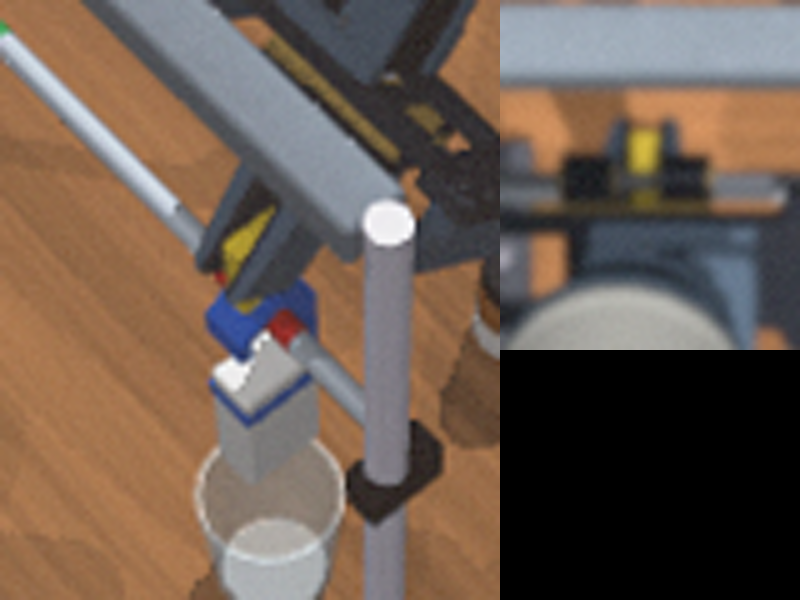

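The hook is centred on the red band, with red visible on both sides: about (285,325) and (222,278) in the crop, and hook y .109–.133 against the band's .099–.142. I'll open and draw straight back along the tool axis.

apply_moves:
  commands:
    - [0.2,[0,0,0],[0,0,0]]
    - [0.3,[0,0,0],[0,0,0]]
    - [0.4,[0,0,0],[0,0,0]]
    - [0.4,[0,0,0],[0,0,0]]
    - [0.4,[0,0,0],[0,0,0]]
    - [0.4,[0,0,0],[0,0,0]]
    - [0.4,[0,0,-0.004],[0,0,0]]
    - [0.4,[0,0,-0.008],[0,0,0]]
    - [0.4,[0,0,-0.012],[0,0,0]]
    - [0.4,[0,0,-0.015],[0,0,0]]
    - [0.4,[0,0,-0.015],[0,0,0]]
    - [0.4,[0,0,-0.015],[0,0,0]]
    - [0.4,[0,0,-0.015],[0,0,0]]
    - [0.4,[0,0,-0.015],[0,0,0]]
    - [0.4,[0,0,-0.015],[0,0,0]]
    - [0.4,[0,0,-0.012],[0,0,0]]
    - [0.4,[0,0,-0.006],[0,0,0]]
    - [0.4,[0,0,0],[0,0,0]]
    - [0.4,[0,0,0],[0,0,0]]

```text
t: 20.45
tcp_pos: [0.5664, 0.1176, 0.3693]
tool_rot: [0.325, -0.01, 0.946, 0.003]
contact_force: [-0.3, 0.5, -0.8]
opening: 0.0364
grasp_force: 0.0
```

Run:
```python
from h import *
print(observe()['contact_force'],observe()['opening'])
for k in range(2): sensor(np.array([.616,.119,.28]),.075)
for n in('scene','top'):
    p,d=load(n);W=world(n,d);h,s,v=hs(p)
    m=(d>0)&(abs(W[...,2]-.26)<.015)&((h<8)|(h>172))&(s>140)&(W[...,0]>.58)&(abs(W[...,1]-.12)<.05)
    if m.any(): print(n,'red',m.sum(),np.sort(W[m][:,1]).round(3)[::4])
p,_=load('scene');q,_=load('top');o=np.zeros((600,800,3),np.uint8)
o[:,:500]=cv2.resize(p[210:330,250:350],(500,600),interpolation=cv2.INTER_CUBIC);o[:350,500:]=cv2.resize(q[160:230,275:335],(300,350),interpolation=cv2.INTER_CUBIC)
cv2.imwrite('pics/s9.png',o[...,::-1])
```

```text
[-0.31576814  0.46202328 -0.81439774] 0.03644222211551154
scene yel 191 lo [0.6034 0.1152 0.2767] hi [0.6297 0.1275 0.3201] rect [616.  120.9  28.4  13.6   1.4]
scene blu 117 lo [0.597 0.109 0.247] hi [0.6372 0.1328 0.2737] rect [616.3 120.7  24.6  43.2  88.4]
top yel 58 lo [0.5995 0.1123 0.301 ] hi [0.6259 0.1214 0.3215] rect [612.7 116.8  26.7   8.9   1.3]
top blu 72 lo [0.5921 0.1082 0.213 ] hi [0.6277 0.1261 0.2703] rect [6.119e+02 1.175e+02 4.050e+01 1.900e+01 2.000e-01]
scene yel 190 lo [0.6025 0.1153 0.2765] hi [0.6298 0.1275 0.3199] rect [616.2 121.4  13.7  29.7  87. ]
scene blu 118 lo [0.5964 0.1088 0.2465] hi [0.6366 0.1328 0.2747] rect [615.8 120.3  25.9  42.6  90. ]
top yel 57 lo [0.5998 0.1127 0.2989] hi [0.6259 0.1216 0.3204] rect [612.6 116.8  27.1   9.    1.8]
top blu 75 lo [0.5919 0.1081 0.2152] hi [0.6276 0.1259 0.2712] rect [611.7 117.3  18.6  39.9  89.9]
scene red 30 [0.099 0.132 0.134 0.136 0.137 0.138 0.141 0.141]
top red 28 [0.098 0.101 0.103 0.133 0.136 0.138 0.14 ]
```

View pics/s9.png

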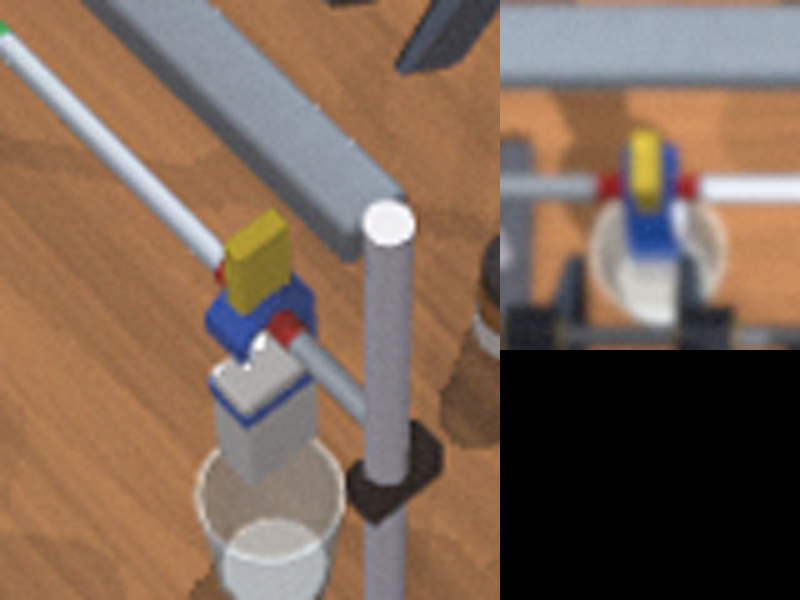

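The sensor hangs upright and released at the middle of the red band, with red showing equally on both sides. I'll let it settle, then hand in.

apply_moves:
  commands:
    - [0.4,[0,0,-0.01],[0,0,0]]
    - [0.4,[0,0,-0.01],[0,0,0]]
    - [0.4,[0,0,0],[0,0,0]]
    - [0.4,[0,0,0],[0,0,0]]
    - [0.4,[0,0,0],[0,0,0]]
    - [0.4,[0,0,0],[0,0,0]]
    - [0.4,[0,0,0],[0,0,0]]
    - [0.4,[0,0,0],[0,0,0]]
    - [0.4,[0,0,0],[0,0,0]]
    - [0.4,[0,0,0],[0,0,0]]

```text
t: 21.65
tcp_pos: [0.5542, 0.1173, 0.3852]
tool_rot: [0.325, -0.01, 0.946, 0.003]
contact_force: [0.5, -0.2, 0.8]
opening: 0.0366
grasp_force: 0.0
```

```bash
python3 -c "
from station import finish_job
print(finish_job())"
```

```text
the job is handed in; nothing more can be done
None
```

I handed the job in at about 21.7 s, with the sensor hooked on at the green band, slid along the rail, and left hanging upright and released at the middle of the red band; no verdict came back, and I viewed 11 pictures, one over the limit of 10.

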